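# Fill the round bottle tub

## Robot

A 7-joint arm with a two-finger parallel gripper is mounted at the origin on a cart in front of the work surface, level with it; the furniture and walls round the work are solid. World frame = base frame: x ahead of the robot, y to its left, z up, the work surface at z = 0. Lengths are in mm, angles in degrees, forces in N, time in s.
With the tool pointing down it reaches from about 400 to 850 mm from the base axis. Payload 4.4 kg.
Tool frame: the origin (TCP) lies midway between the tips of the shut fingers; the grasp point (between the pads) lies 19 mm behind it; z points along the fingers, y is the line along which they close (so a half turn about z gives the same grasp; the last joint's range is limited). The gripper opens to 94 mm and grips with 3 to 60 N. Pads are 16 mm wide; open, the fingers measure 119 mm over their backs; the gripper's body (75 mm by 177 mm) begins 78 mm behind the grasp point.
Start: joints at [62.407, 36.005, 2.206, 86.941, -1.547, 57.084, -1.146], TCP at [262.58, -594.618, 172.378] pointing down, gripper open.
Joint ranges: [-175.42, 175.42], [-21.48, 121.26], [-71.46, 75.88], [10.55, 141.38], [-63.04, 243.04], [13.31, 113.54], [-168.57, 168.57]. Speed limits (degrees/s): [147.25, 147.25, 180, 180, 180, 180, 180].

## Interface

Orientations are given as a 3x3 rotation matrix whose columns are the frame's x, y, z axes.
In Python, from bench import r gives the robot as it stands.
- The arm moves only by the tool play_rows, never from a script. Its argument "deltas" is a list of rows, each an object with "twist": the turn, a rotation vector about the tool's x, y, z in degrees, a list of three; "slide": the shift along the tool's x, y, z in m, a list of three; "grip": the opening, from 0 (shut) to 1 (fully open). In form: [{"twist": [rx, ry, rz], "slide": [tx, ty, tz], "grip": grip}, ...]. A call has 1 to 5 rows; each row shifts and turns the commanded pose from where the row before left it, along the tool's axes as they then stand; what a row does not reach is not made up. A row lasts 1/8 s, in which the tool goes at most 62.5 mm and 10.7 degrees, less where a joint would pass 70% of its speed; a pose out of reach is approached as far as the arm can. A call with a gripper value outside its range is refused whole. The fingers move at their own pace and stop on an object; "grip_force" is the grip in N (left out, the last holds). Time passes only in rows, so rows that do not move let the fingers close. It gives the time, the measured TCP pose, the force, the opening and the grip force at its end, in the units of the state.
- r.sense(): the state, without advancing time (a new reading comes with each control period).
- r.get_image(name): name is "side" or "top" or "wrist"; returns the picture (480x640x3 uint8, red, green, blue); there is no depth.
- r.get_calibration(name): a dict with "camera_matrix" (3x3 intrinsics, pixels), "R" (3x3) and "t" (3): a world point X has camera coordinates R X + t. Camera axes: x right, y down, z forward; pixel columns grow to the right and rows downward; lengths in mm; the calibration is good to about 2 mm. A picture is of the moment at which its call begins: read the wrist's pose just before it. get_calibration takes no time and is no camera call; for the wrist camera it gives the pose at the moment of the call.
- r.close_job(): hands the job in; it is judged then, once.
The state is a dict: "time_s": time; "joint_positions": joint angles; "joint_vel": joint speeds; "joint_torque": joint torques, N m; "eef_pos": TCP position; "ee_rot": TCP orientation; "force": force on the tool from outside, world axes, zero at the start; "torque": the same for the moment, N m; "opening": opening from 0.0 (shut) to 1.0 (fully open); "grip_force": force on a finger pad.
Only numpy, scipy, OpenCV 4.12 (cv2) and the standard library are available. Lean on these libraries where they do the work, as an engineer would, in place of code of your own. Each camera call takes 0.05 s, during which the arm holds its last target. There are 200 camera calls.

## Task

Five large brown reagent bottles already stand in the round steel tub, leaving its middle and one place in the ring empty. Pack the two large brown bottles that still stand on the trolley top into the tub, one in the middle and one in the empty place of the ring, so that the seven form a regular pattern of six round one. Keep them upright and set them down on the floor of the tub without dropping them.

Things in the scene. Friction and masses are not known exactly. Their poses are not given: they have to be found in the camera images.
- bottle_1: Large brown bottle to pack, loose on the trolley top: 155 mm tall, 0.2 to 0.35 kg, round body 60 mm in diameter, narrowing to a round blue screw cap, 34 mm in diameter, 132 to 155 mm above its foot. Origin: centre of its underside; z up its axis. Grip the cap from above, about 147 mm above the foot: in the tub, fingers fit between the caps but not between the bodies.
- bottle_2: The other large brown bottle to pack, the same as bottle_1 in shape, size, origin and axes; either may go in either place.
- tub: Round open steel tub, fixed: outer diameter 214, inner 208, height 60, floor 4 mm thick, two lugs outside. Origin: centre of its underside, z up; the empty middle is on this axis. Five loose bottles like bottle_1 stand in it on a circle of radius 67 mm, at 60 to 300 degrees in steps of 60 from its +x axis (the gap). Clearance round each place is about 7 mm; the caps inside top out at 159 mm.
- gap (a point): The empty place in the ring: point on the tub's floor (4 mm above the trolley top), 67 mm from the tub's axis along the tub's +x, where the centre of a bottle's underside belongs. z up.

How it is judged (in metres and radians):
At the end, for the whole second after the job is handed in: Both bottles stand at rest on the tub's floor (foot less than 12 mm above the tub's underside level), within 10 degrees of upright, one with its axis within 16 mm of the middle of the tub and the other within 18 mm of the gap in the ring (z of each of bottle_1, bottle_2 in the frame of tub below 0.012 m and angle between each of bottle_1, bottle_2's own z axis and vertical below 0.175 rad and linear speed of each of bottle_1, bottle_2 below 0.03 m/s and ((horizontal distance between bottle_1 and tub below 0.016 m and horizontal distance between bottle_2 and gap below 0.018 m) or (horizontal distance between bottle_2 and tub below 0.016 m and horizontal distance between bottle_1 and gap below 0.018 m))); the robot touches nothing.
It fails at once if the first brown bottle is dropped or thrown: it moves faster than 0.7 m/s while the fingers do not touch it (a fall of about 25 mm) (contact force between the fingers and bottle_1 below 0.2 N and linear speed of bottle_1 above 0.7 m/s).
It fails at once if the first brown bottle is tipped more than 45 degrees (angle between bottle_1's own z axis and vertical above 0.785 rad).
It fails at once if the second brown bottle is dropped or thrown: it moves faster than 0.7 m/s while the fingers do not touch it (a fall of about 25 mm) (contact force between the fingers and bottle_2 below 0.2 N and linear speed of bottle_2 above 0.7 m/s).
It fails at once if the second brown bottle is tipped more than 45 degrees (angle between bottle_2's own z axis and vertical above 0.785 rad).
It also fails if it takes over 64 s, if anything falls off the work surface, if the arm or the gripper's body presses on something with over 40 N, if the wrist force passes 120 N, or if a joint passes its speed limit or range.

## Working session

There is one attempt and no reset: what is moved stays moved. The work goes in short steps, Python scripts to look and compute and a tool call to move; the robot and the scene stay as the last step left them, time stands still between calls to the robot, and variables do not carry over. Pictures are saved under pics/ and viewed, at most 10 in all, crops included, and the job is handed in when it is done.

Besides the shell and the picture viewer there is one more tool, called after "Request:" in YAML: its name, and indented under it one key for each argument. play_rows: Moves the arm, as the interface text tells. Its arguments: {"type":"object","properties":{"deltas":{"type":"array","items":{"type":"object","properties":{"twist":{"type":"array","items":{"type":"number"}},"slide":{"type":"array","items":{"type":"number"}},"grip":{"type":"number"}}}},"grip_force":{"type":"number"}},"required":["deltas"]}

```bash
mkdir -p pics; python3 - <<'E'
from bench import r
import cv2,numpy as np
s=r.sense();print(s['time_s'],s['eef_pos'],np.round(s['ee_rot'],3).tolist(),s['opening'])
for n in('top','side'):
    im=r.get_image(n);cv2.imwrite(f'pics/{n}0.png',im[:,:,::-1]);np.save(f'pics/{n}0.npy',im)
    c=r.get_calibration(n);print(n,np.round(c['camera_matrix'],1).tolist(),np.round(c['R'],3).tolist(),np.round(c['t'],1), 'cam',-np.array(c['R']).T@np.array(c['t']))
E
```

```text
0.0 [ 262.29127435 -593.94244897  171.47195676] [[0.915, 0.404, -0.001], [0.404, -0.915, 0.002], [-0.0, -0.002, -1.0]] 1.000653399535177
top [[505.1, 0.0, 318.4], [0.0, 505.1, 239.9], [0.0, 0.0, 1.0]] [[0.024, -0.999, -0.022], [-0.998, -0.023, -0.052], [0.051, 0.023, -0.998]] [-45.7 519.2 893.5] cam [473.74226456 -54.61435939 917.91575548]
side [[622.4, 0.0, 323.7], [0.0, 622.4, 241.9], [0.0, 0.0, 1.0]] [[0.664, 0.747, 0.015], [0.574, -0.497, -0.65], [-0.479, 0.441, -0.759]] [-311.1 -280.9 1449. ] cam [1061.64559115 -545.50452943  922.30930258]
```

View pics/top0.png

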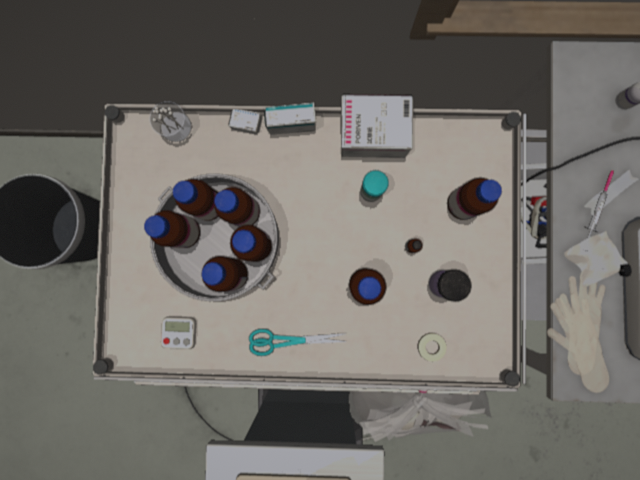

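View pics/side0.png

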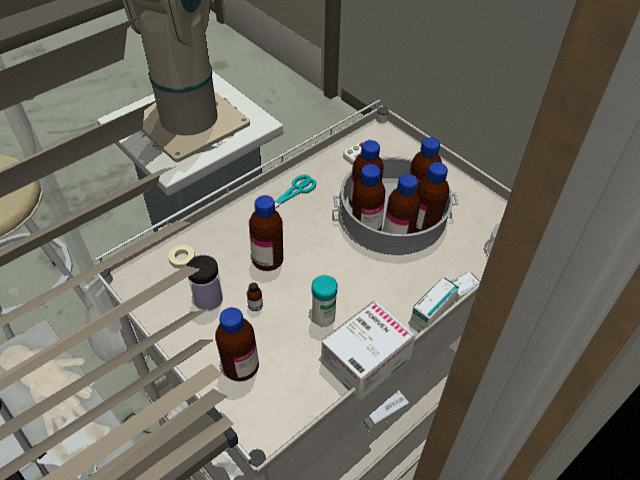

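The top view shows the two loose caps near (489,190) and (370,289), and five caps in the tub around (215,238). The gap is on the lower-left side of the ring, or in the middle. The side view shows all seven caps clearly, so I'll triangulate them.

```bash
cat > h.py <<'E'
import cv2,numpy as np
from bench import r
def blobs(im,lo=40):
    h=cv2.cvtColor(im,cv2.COLOR_RGB2HSV); m=cv2.inRange(h,(108,150,60),(125,255,255))
    n,l,st,c=cv2.connectedComponentsWithStats(m)
    return [(c[i],st[i,4]) for i in range(1,n) if st[i,4]>lo]
def ray(c,uv,z):
    K,R,t=(np.array(c[k]) for k in('camera_matrix','R','t'))
    o=-R.T@t; d=R.T@np.linalg.solve(K,[*uv,1]); return o+d*(z-o[2])/d[2]
E
python3 - <<'E'
from h import *
for n in('top','side'):
    c=r.get_calibration(n)
    for uv,a in blobs(np.load(f'pics/{n}0.npy')): print(n,uv.round(1),a,'z150',ray(c,uv,150).round(1)[:2],'z155',ray(c,uv,155).round(1)[:2])
# tub rim
im=np.load('pics/top0.npy');c=r.get_calibration('top')
h=cv2.cvtColor(im,cv2.COLOR_RGB2HSV);print([h[y,x].tolist() for x,y in((215,180),(277,235),(275,250),(210,255),(300,230),(156,235),(230,298),(160,270))])
E
```

```text
top [489.4 190.5] 359 z150 [ 594.1 -294.7] z155 [ 593.3 -293.1]
top [183.7 191.6] 347 z150 [582.7 172.4] z155 [582. 171.]
top [225.6 200.8] 372 z150 [569.9 107.1] z155 [569.3 106.1]
top [155.4 225.9] 349 z150 [528.9 214.2] z155 [528.5 212.4]
top [243.4 240.9] 378 z150 [508.9  77.8] z155 [508.7  76.9]
top [212.6 273.3] 373 z150 [458.4 123.3] z155 [458.5 122.2]
top [369.  287.7] 375 z150 [ 442.5 -115. ] z155 [ 442.7 -114.6]
side [430.2 146.8] 284 z150 [529.6 211.6] z155 [533.1 206.7]
side [370.1 149.7] 275 z150 [461.5 119.6] z155 [465.4 115.3]
side [437. 172.] 324 z150 [584.6 168.9] z155 [587.7 164.3]
side [370.2 174.2] 324 z150 [509.5  73. ] z155 [513.  69.]
side [407.4 183.8] 327 z150 [570.6 105.8] z155 [573.8 101.5]
side [264.3 205.9] 334 z150 [ 447.2 -120.5] z155 [ 451.1 -123.2]
side [231.2 319.9] 469 z150 [ 598.6 -300.8] z155 [ 601.6 -302.4]
[[150, 6, 43], [0, 7, 72], [8, 9, 115], [6, 8, 155], [16, 26, 167], [113, 173, 127], [12, 10, 122], [8, 8, 128]]
```

Request:
play_rows:
  deltas:
    - {"twist": [0,0,0],"slide": [0.02,-0.006,-0.04],"grip": 1}
    - {"twist": [0,0,0],"slide": [0.045,-0.015,-0.04],"grip": 1}
    - {"twist": [0,0,0],"slide": [0.045,-0.015,0],"grip": 1}
    - {"twist": [0,0,0],"slide": [0.045,-0.015,0],"grip": 1}
    - {"twist": [0,0,0],"slide": [0.045,-0.015,0],"grip": 1}

```text
time_s: 0.72
eef_pos: [419.7, -452.1, 252.1]
ee_rot: [[0.915, 0.404, -0.0], [0.404, -0.915, 0.0], [-0.0, -0.001, -1.0]]
force: [0.5, -0.1, -0.0]
opening: 1.0
grip_force: 0.0
```

Request:
play_rows:
  deltas:
    - {"twist": [0,0,0],"slide": [0.045,-0.015,0],"grip": 1}
    - {"twist": [0,0,0],"slide": [0.045,-0.015,0],"grip": 1}
    - {"twist": [0,0,0],"slide": [0.045,-0.015,0],"grip": 1}
    - {"twist": [0,0,0],"slide": [0.045,-0.015,0],"grip": 1}
    - {"twist": [0,0,0],"slide": [0,0,0],"grip": 1}

```text
time_s: 1.35
eef_pos: [562.7, -320.5, 251.4]
ee_rot: [[0.912, 0.411, 0.001], [0.411, -0.912, 0.003], [0.002, -0.003, -1.0]]
force: [0.9, -0.9, -0.7]
opening: 0.999
grip_force: 0.0
```

```bash
python3 - <<'E'
from h import *
s=r.sense();print(s['time_s'],s['eef_pos'],np.round(s['ee_rot'],3).tolist(),s['force'])
c=r.get_calibration('wrist');im=r.get_image('wrist');cv2.imwrite('pics/w1.png',im[:,:,::-1])
print(np.round(c['camera_matrix'],1).tolist(),-np.array(c['R']).T@c['t'],np.round(c['R'],2).tolist())
for uv,a in blobs(im): print(uv.round(1),a,'z150',ray(c,uv,150).round(1)[:2],'z155',ray(c,uv,155).round(1)[:2])
E
```

```text
1.35 [ 562.67272121 -320.54673711  251.44977503] [[0.912, 0.411, 0.001], [0.411, -0.912, 0.003], [0.002, -0.003, -1.0]] [ 0.8525776  -0.8641162  -0.66935064]
[[385.8, 0.0, 323.3], [0.0, 385.8, 238.1], [0.0, 0.0, 1.0]] [ 627.02183465 -291.68708043  465.70408282] [[0.41, -0.91, -0.0], [-0.88, -0.4, 0.24], [-0.22, -0.1, -0.97]]
[313.9 180.5] 1335 z150 [ 595.6 -296.9] z155 [ 596.1 -296.9]
[ 47.5 255.4] 1356 z150 [ 443.8 -115.3] z155 [ 446.7 -118.1]
```

View pics/w1.png

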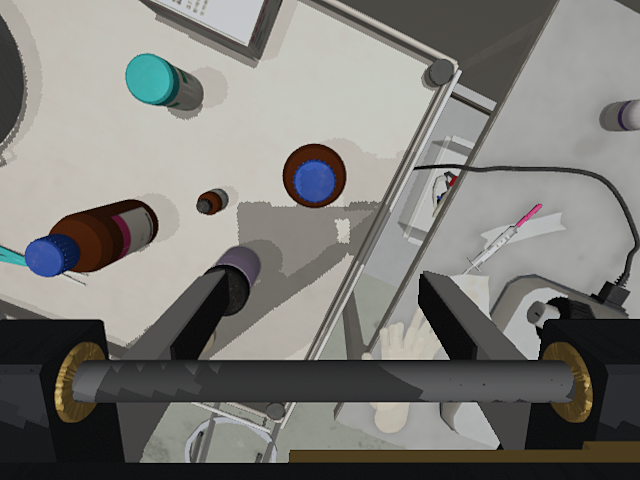

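The wrist view puts bottle 1's cap at (314,180), world (596,-297), and bottle 2's at (47,255), world (444,-116). Both agree with the fixed cameras, so I'll grasp bottle 1 now.

Request:
play_rows:
  deltas:
    - {"twist": [0,0,2],"slide": [0.02,-0.004,0],"grip": 1}
    - {"twist": [0,0,0],"slide": [0.02,-0.004,0.01],"grip": 1}
    - {"twist": [0,0,0],"slide": [0,0,0.03],"grip": 1}
    - {"twist": [0,0,0],"slide": [0,0,0.03],"grip": 0.9}
    - {"twist": [0,0,0],"slide": [0,0,0.025],"grip": 0.8}
  grip_force: 20

```text
time_s: 2.02
eef_pos: [592.1, -303.1, 155.2]
ee_rot: [[0.928, 0.372, -0.002], [0.372, -0.928, 0.001], [-0.002, -0.001, -1.0]]
force: [0.3, 0.3, -0.0]
opening: 0.829
grip_force: 0.0
```

Request:
play_rows:
  deltas:
    - {"twist": [0,0,0],"slide": [0,0,0.018],"grip": 0.7}
    - {"twist": [0,0,0],"slide": [0,0,0.009],"grip": 0.6}
    - {"twist": [0,0,0],"slide": [0,0,0],"grip": 0.6}

```text
time_s: 2.4
eef_pos: [592.9, -303.1, 130.0]
ee_rot: [[0.928, 0.372, -0.001], [0.372, -0.928, 0.0], [-0.0, -0.0, -1.0]]
force: [0.2, 0.1, 0.5]
opening: 0.6
grip_force: 0.0
```

Request:
play_rows:
  deltas:
    - {"twist": [0,0,0],"slide": [0.005,-0.0045,0.001],"grip": 0.6}
    - {"twist": [0,0,0],"slide": [0,0,0],"grip": 0.45}
    - {"twist": [0,0,0],"slide": [0,0,0],"grip": 0.2}
    - {"twist": [0,0,0],"slide": [0,0,0],"grip": 0.2}
    - {"twist": [0,0,0],"slide": [0,0,0],"grip": 0.2}
  grip_force: 25

```text
time_s: 3.02
eef_pos: [596.0, -297.1, 129.5]
ee_rot: [[0.928, 0.372, 0.0], [0.372, -0.928, -0.0], [0.0, 0.0, -1.0]]
force: [-0.8, -0.3, -0.1]
opening: 0.217
grip_force: 0.0
```

Opening 0.217 is less than the cap's width, so I may have missed it. I'll look before doing anything else.

```bash
python3 - <<'E'
from h import *
s=r.sense();print(s['time_s'],s['opening'],s['grip_force'])
c=r.get_calibration('wrist');im=r.get_image('wrist')
a=im[:,:,::-1];b=r.get_image('side')[:,:,::-1]
cv2.imwrite('pics/w2.png',np.hstack([cv2.resize(a,(400,300)),b[200:500-20,100:500]]) if 0 else np.hstack([cv2.resize(a,(400,300)),cv2.resize(b[180:480,100:400],(400,300))]))
E
```

```text
3.025 0.217464452917099 0.0
```

View pics/w2.png

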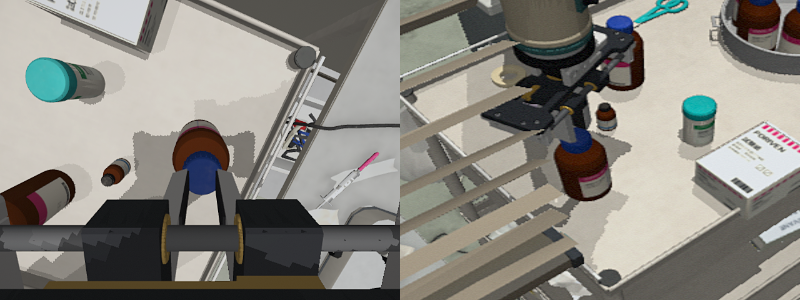

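The wrist half shows the cap at about (202,175) in front of the finger tips, and the bottle still upright. I'll measure the cap's real position against the TCP.

```bash
python3 - <<'E'
from h import *
s=r.sense();print(s['eef_pos'],s['opening'])
c=r.get_calibration('wrist');im=r.get_image('wrist');print(-np.array(c['R']).T@c['t'],np.round(c['R'],3).tolist())
K,R,t=(np.array(c[k]) for k in('camera_matrix','R','t'))
for p in ([596,-297,155],[596,-297,132],[596,-297,0]):
    q=K@(R@np.array(p)+t);print(p,q[:2]/q[2])
E_=np.array(s['ee_rot'])
for z in (0,-19,-60):
  for y in(-10,10):
    q=K@(R@(s['eef_pos']+E_@np.array([0,y,z]))+t);print('pad',z,y,q[:2]/q[2])
for n in('wrist','top','side'):
    c=r.get_calibration(n);i=im if n=='wrist' else r.get_image(n)
    for uv,a in blobs(i): print(n,uv.round(1),a,'z150',ray(c,uv,150).round(1)[:2],'z155',ray(c,uv,155).round(1)[:2])
cv2.imwrite('pics/w3.png',im[230:480,180:480,::-1].repeat(2,0).repeat(2,1))
E
```

```text
[ 596.0079123  -297.08298042  129.4178165 ] 0.2031312394575716
[ 661.68767968 -270.25909164  343.50396934] [[0.372, -0.928, 0.001], [-0.9, -0.36, 0.245], [-0.227, -0.092, -0.969]]
[596, -297, 155] [323.62219717 281.54489394]
[596, -297, 132] [323.53674939 267.41020047]
[596, -297, 0] [323.25665492 221.07723189]
pad 0 -10 [306.51530699 266.04253611]
pad 0 10 [340.8137238  266.03058504]
pad -19 -10 [305.06242043 277.23779746]
pad -19 10 [342.41987539 277.22357062]
pad -60 -10 [300.83369816 309.82234467]
pad -60 10 [347.09452383 309.80036661]
wrist [486.2 212.7] 63 z150 [ 659.6 -360.7] z155 [ 659.6 -358.4]
wrist [476.2 228.7] 58 z150 [ 650.2 -359.8] z155 [ 650.5 -357.5]
wrist [323.  274.6] 2796 z150 [ 597.8 -295.9] z155 [ 599.4 -295.3]
top [183.3 191.1] 358 z150 [583.5 173.1] z155 [582.8 171.6]
top [224.8 200.9] 378 z150 [569.7 108.4] z155 [569.1 107.3]
top [154.8 226.4] 356 z150 [528.1 215. ] z155 [527.7 213.2]
top [244.3 240.8] 378 z150 [509.1  76.4] z155 [508.9  75.5]
top [212.5 272.6] 378 z150 [459.5 123.5] z155 [459.6 122.4]
top [368.7 287.5] 373 z150 [ 442.8 -114.5] z155 [ 443.  -114.1]
side [429.8 147. ] 295 z150 [529.5 210.5] z155 [532.9 205.6]
side [370.  149.7] 281 z150 [461.5 119.3] z155 [465.4 115. ]
side [436.7 172.1] 331 z150 [584.3 168.5] z155 [587.4 163.8]
side [370.4 174.3] 330 z150 [509.8  72.9] z155 [513.4  68.9]
side [407.  184.1] 331 z150 [570.6 104.7] z155 [573.7 100.5]
side [265.1 203.7] 253 z150 [ 443.9 -116.2] z155 [ 447.9 -119. ]
side [233.6 321.9] 331 z150 [ 603.6 -300.2] z155 [ 606.6 -301.8]
```

View pics/w3.png

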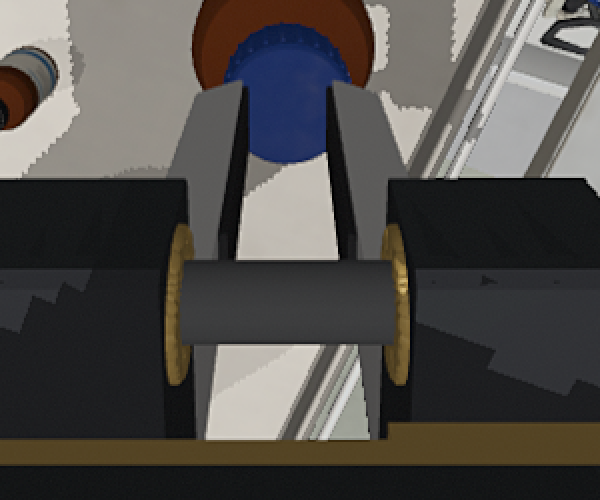

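Request:
play_rows:
  deltas:
    - {"twist": [0,0,0],"slide": [0,0,0],"grip": 0.6}
    - {"twist": [0,0,0],"slide": [0,0,0],"grip": 0.6}
    - {"twist": [0,0,0],"slide": [0,0,0],"grip": 0.6}

```text
time_s: 3.65
eef_pos: [596.0, -297.0, 129.4]
ee_rot: [[0.928, 0.372, 0.0], [0.372, -0.928, 0.0], [0.0, -0.0, -1.0]]
force: [0.5, 0.8, 0.9]
opening: 0.484
grip_force: 0.0
```

```bash
python3 - <<'E'
from h import *
s=r.sense();print(s['eef_pos'],s['opening'],s['force'])
a=[]
for n in('side','wrist'):
    c=r.get_calibration(n);im=r.get_image(n)[:,:,::-1].copy()
    K,R,t=(np.array(c[k]) for k in('camera_matrix','R','t'));E_=np.array(s['ee_rot'])
    x0,y0=(170,270) if n=='side' else (200,200); w=130 if n=='side' else 240
    b=cv2.resize(im[y0:y0+w,x0:x0+w],(400,400),interpolation=cv2.INTER_CUBIC);k=400/w
    for z,col in((0,(0,0,255)),(-28,(0,255,0))):
      for y in(-28,28):
        q=K@(R@(s['eef_pos']+E_@np.array([0,y,z]))+t);q=q[:2]/q[2]
        cv2.circle(b,(int((q[0]-x0)*k),int((q[1]-y0)*k)),4,col,1)
    a.append(b)
cv2.imwrite('pics/w4.png',np.hstack(a))
E
```

```text
[ 596.02905595 -296.95190966  129.3741546 ] 0.4843134520495483 [0.53316646 0.80269267 0.87903406]
```

View pics/w4.png

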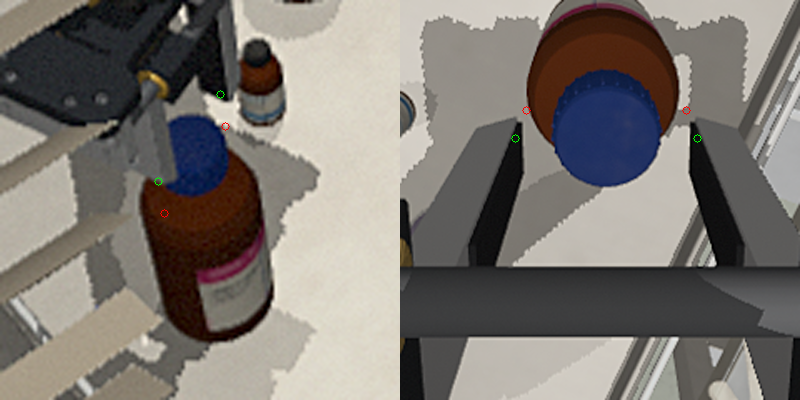

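In both views the real finger tips sit on the green marks, about 28 mm above the stated TCP. The fingers had closed above the cap, so I'll go down 28 mm more and watch the force.

Request:
play_rows:
  deltas:
    - {"twist": [0,0,0],"slide": [0,0,0],"grip": 0.6}
    - {"twist": [0,0,0],"slide": [0,0,0.01],"grip": 0.6}
    - {"twist": [0,0,0],"slide": [0,0,0.008],"grip": 0.6}
    - {"twist": [0,0,0],"slide": [0,0,0.005],"grip": 0.6}
    - {"twist": [0,0,0],"slide": [0,0,0],"grip": 0.6}

```text
time_s: 4.38
eef_pos: [595.6, -296.7, 105.6]
ee_rot: [[0.928, 0.372, -0.001], [0.372, -0.928, 0.001], [-0.001, -0.001, -1.0]]
force: [0.3, 0.3, -0.2]
opening: 0.6
grip_force: 0.0
```

Request:
play_rows:
  deltas:
    - {"twist": [0,0,0],"slide": [0,0,0.003],"grip": 0.5}
    - {"twist": [0,0,0],"slide": [0,0,0],"grip": 0.4}
    - {"twist": [0,0,0],"slide": [0,0,0],"grip": 0.2}
    - {"twist": [0,0,0],"slide": [0,0,0],"grip": 0.2}
    - {"twist": [0,0,0],"slide": [0,0,0],"grip": 0.2}

```text
time_s: 5.0
eef_pos: [596.1, -296.8, 103.5]
ee_rot: [[0.928, 0.372, 0.0], [0.372, -0.928, 0.0], [0.0, -0.0, -1.0]]
force: [-0.4, -0.3, 0.5]
opening: 0.349
grip_force: 25.0
```

Gripped at 0.349, which is 33 mm. Lifting.

Request:
play_rows:
  deltas:
    - {"twist": [0,0,0],"slide": [0,0,-0.008],"grip": 0.2}
    - {"twist": [0,0,0],"slide": [0,0,-0.025],"grip": 0.2}
    - {"twist": [0,0,0],"slide": [0,0,-0.04],"grip": 0.2}
    - {"twist": [0,0,0],"slide": [0,0,-0.04],"grip": 0.2}
    - {"twist": [0,0,0],"slide": [0,0,-0.04],"grip": 0.2}
  grip_force: 30

```text
time_s: 5.62
eef_pos: [595.7, -296.9, 257.8]
ee_rot: [[0.928, 0.372, -0.0], [0.372, -0.928, -0.0], [-0.0, -0.0, -1.0]]
force: [0.2, 0.4, -2.8]
opening: 0.35
grip_force: 29.9
```

Request:
play_rows:
  deltas:
    - {"twist": [0,0,0],"slide": [0.002,-0.01,-0.025],"grip": 0.2}
    - {"twist": [0,0,0],"slide": [0.004,-0.02,-0.01],"grip": 0.2}
    - {"twist": [0,0,0],"slide": [0.006,-0.03,0],"grip": 0.2}
    - {"twist": [0,0,0],"slide": [0.008,-0.04,0],"grip": 0.2}
    - {"twist": [0,0,0],"slide": [0.008,-0.04,0],"grip": 0.2}

```text
time_s: 6.25
eef_pos: [568.6, -153.9, 290.4]
ee_rot: [[0.928, 0.372, -0.002], [0.372, -0.928, 0.001], [-0.001, -0.002, -1.0]]
force: [0.2, 0.1, -2.5]
opening: 0.348
grip_force: 29.9
```

Request:
play_rows:
  deltas:
    - {"twist": [0,0,0],"slide": [0.008,-0.04,0],"grip": 0.2}
    - {"twist": [0,0,0],"slide": [0.008,-0.04,0],"grip": 0.2}
    - {"twist": [0,0,0],"slide": [0.008,-0.04,0],"grip": 0.2}
    - {"twist": [0,0,0],"slide": [0.006,-0.03,0],"grip": 0.2}
    - {"twist": [0,0,0],"slide": [0,-0.02,0],"grip": 0.2}

```text
time_s: 6.88
eef_pos: [532.9, 15.6, 290.5]
ee_rot: [[0.927, 0.375, -0.002], [0.375, -0.927, 0.001], [-0.002, -0.002, -1.0]]
force: [-0.8, 0.9, -2.2]
opening: 0.353
grip_force: 29.9
```

```bash
cat > look.py <<'E'
from h import *
s=r.sense();print(s['time_s'],s['eef_pos'].round(1) if hasattr(s['eef_pos'],'round') else s['eef_pos'],s['opening'],s['grip_force'],np.round(s['force'],1))
for n in('wrist','top','side'):
    c=r.get_calibration(n);im=r.get_image(n);np.save(f'pics/l_{n}.npy',im)
    for uv,a in blobs(im): print(n,uv.round(1),a,'z151',ray(c,uv,151).round(1)[:2],'z155',ray(c,uv,155).round(1)[:2])
E
python3 look.py
```

```text
6.875 [532.9  15.6 290.5] 0.3527819202769672 29.910778999328613 [-0.8  0.9 -2.2]
wrist [179.  100.1] 1326 z151 [583.  171.1] z155 [583.2 169.6]
wrist [117.4 141.4] 1371 z151 [529.  211.8] z155 [529.8 209.9]
wrist [244.7 143.8] 1073 z151 [569.5 106.2] z155 [569.8 105.4]
wrist [254.1 217.5] 1082 z151 [509.6  76.1] z155 [510.6  75.7]
wrist [190.8 246.8] 1022 z151 [460.3 122.4] z155 [461.9 121.5]
wrist [322.9 295.2] 4545 z151 [461.6 -12.6] z155 [463.2 -11.9]
top [368.7 287.5] 373 z151 [ 442.8 -114.5] z155 [ 442.9 -114.1]
side [367.8 112.1] 166 z151 [378.6 194.4] z155 [382.1 190.5]
side [429.9 146.9] 285 z151 [530.1 210. ] z155 [532.9 206.1]
side [436.7 171.9] 322 z151 [584.7 167.8] z155 [587.2 164.1]
side [376.9 175.5] 75 z151 [520.3  78.9] z155 [523.1  75.7]
side [407. 184.] 327 z151 [571.  104.1] z155 [573.5 100.7]
side [264.5 205.9] 347 z151 [ 448.3 -120.8] z155 [ 451.4 -123. ]
```

Request:
play_rows:
  deltas:
    - {"twist": [0,0,0],"slide": [0.01,-0.03,0],"grip": 0.2}
    - {"twist": [0,0,0],"slide": [0.01,-0.035,0],"grip": 0.2}
    - {"twist": [0,0,0],"slide": [0.01,-0.035,0],"grip": 0.2}
    - {"twist": [0,0,0],"slide": [0.007,-0.018,0],"grip": 0.2}
    - {"twist": [0,0,0],"slide": [0,0,0],"grip": 0.2}

```text
time_s: 7.65
eef_pos: [525.2, 135.9, 291.1]
ee_rot: [[0.928, 0.373, -0.0], [0.373, -0.928, -0.0], [-0.0, 0.0, -1.0]]
force: [-1.2, -0.3, -2.2]
opening: 0.349
grip_force: 29.9
```

Request:
play_rows:
  deltas:
    - {"twist": [0,0,0],"slide": [0,0,0],"grip": 0.2}
    - {"twist": [0,0,0],"slide": [0,0,0],"grip": 0.2}

```text
time_s: 7.9
eef_pos: [525.5, 133.7, 291.4]
ee_rot: [[0.929, 0.369, 0.0], [0.369, -0.929, -0.001], [-0.0, 0.001, -1.0]]
force: [0.3, -0.6, -3.0]
opening: 0.351
grip_force: 29.9
```

Request:
play_rows:
  deltas:
    - {"twist": [0,0,0],"slide": [0,-0.012,0],"grip": 0.2}
    - {"twist": [0,0,0],"slide": [0,0,0],"grip": 0.2}
    - {"twist": [0,0,0],"slide": [0,0,0],"grip": 0.2}

```text
time_s: 8.28
eef_pos: [520.6, 146.9, 291.4]
ee_rot: [[0.928, 0.372, 0.0], [0.372, -0.928, -0.0], [0.0, 0.0, -1.0]]
force: [0.4, -0.4, -3.1]
opening: 0.347
grip_force: 29.9
```

```bash
python3 look.py; python3 - <<'E'
from h import *
a=np.load('pics/l_wrist.npy')[:,:,::-1];b=np.load('pics/l_top.npy')[:,:,::-1];c=np.load('pics/l_side.npy')[:,:,::-1]
cv2.imwrite('pics/w5.png',np.hstack([cv2.resize(a,(400,300)),cv2.resize(c[60:285,310:535+75],(400,300))]))
E
```

```text
8.275 [520.6 146.9 291.4] 0.34664592817457035 29.911442399024963 [ 0.4 -0.4 -3.1]
wrist [323.4 145.2] 972 z151 [582.8 171.7] z155 [582.8 171.7]
wrist [259.3 184.6] 1018 z151 [528.4 213.1] z155 [529.1 212.6]
wrist [384.1 186.1] 1034 z151 [569.6 106.4] z155 [569.8 107.2]
wrist [387.7 255.6] 1042 z151 [510.2  76.1] z155 [511.   77.2]
wrist [323.  295.5] 4585 z151 [449.1 118.5] z155 [450.7 119.1]
top [224.9 200.9] 366 z151 [569.6 108. ] z155 [569.1 107.2]
top [244.3 240.9] 358 z151 [508.9  76.2] z155 [508.8  75.5]
top [212.2 272.9] 343 z151 [459.1 123.7] z155 [459.2 122.8]
top [368.8 287.5] 369 z151 [ 442.8 -114.6] z155 [ 443.  -114.3]
side [420.7  75.9] 111 z151 [363.2 366.2] z155 [366.8 361.5]
side [429.8 146.8] 288 z151 [529.9 210.1] z155 [532.7 206.1]
side [370.1 149.6] 268 z151 [462.1 118.9] z155 [465.2 115.4]
side [436.9 171.8] 312 z151 [584.7 168.3] z155 [587.2 164.6]
side [370.4 174.3] 313 z151 [510.6  72.1] z155 [513.4  68.9]
side [407. 184.] 326 z151 [571.  104.1] z155 [573.5 100.7]
side [264.3 205.9] 332 z151 [ 448. -121.] z155 [ 451.2 -123.2]
```

View pics/w5.png

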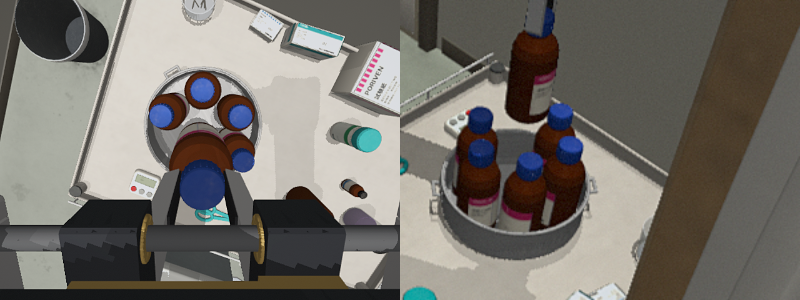

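The bottle hangs upright over the middle of the ring, and the caps are symmetric about it. Lowering it 184 mm.

Request:
play_rows:
  deltas:
    - {"twist": [0,0,0],"slide": [0,0.001,0.01],"grip": 0.2}
    - {"twist": [0,0,0],"slide": [0,0,0.02],"grip": 0.2}
    - {"twist": [0,0,0],"slide": [0,0,0.02],"grip": 0.2}
    - {"twist": [0,0,0],"slide": [0,0,0.02],"grip": 0.2}
    - {"twist": [0,0,0],"slide": [0,0,0.02],"grip": 0.2}

```text
time_s: 9.05
eef_pos: [520.8, 145.6, 200.1]
ee_rot: [[0.928, 0.372, -0.001], [0.372, -0.928, -0.0], [-0.001, 0.0, -1.0]]
force: [0.1, -0.3, -2.8]
opening: 0.351
grip_force: 29.9
```

Request:
play_rows:
  deltas:
    - {"twist": [0,0,0],"slide": [0,0,0.02],"grip": 0.2}
    - {"twist": [0,0,0],"slide": [0,0,0.02],"grip": 0.2}
    - {"twist": [0,0,0],"slide": [0,0,0.02],"grip": 0.2}
    - {"twist": [0,0,0],"slide": [0,0,0.015],"grip": 0.2}
    - {"twist": [0,0,0],"slide": [0,0,0.008],"grip": 0.2}

```text
time_s: 9.68
eef_pos: [520.6, 145.7, 117.3]
ee_rot: [[0.928, 0.372, -0.001], [0.372, -0.928, -0.0], [-0.001, -0.0, -1.0]]
force: [-0.7, 0.2, -2.6]
opening: 0.356
grip_force: 29.9
```

Request:
play_rows:
  deltas:
    - {"twist": [0,0,0],"slide": [0,0,0.004],"grip": 0.2}
    - {"twist": [0,0,0],"slide": [0,0,0.002],"grip": 0.2}
    - {"twist": [0,0,0],"slide": [0,0,0.001],"grip": 0.2}
    - {"twist": [0,0,0],"slide": [0,0,0],"grip": 0.2}

```text
time_s: 10.18
eef_pos: [521.2, 146.0, 111.7]
ee_rot: [[0.928, 0.372, 0.001], [0.372, -0.928, 0.0], [0.001, 0.0, -1.0]]
force: [0.4, -0.8, -2.2]
opening: 0.345
grip_force: 29.9
```

Request:
play_rows:
  deltas:
    - {"twist": [0,0,0],"slide": [0,0,0.002],"grip": 0.2}
    - {"twist": [0,0,0],"slide": [0,0,0.002],"grip": 0.2}
    - {"twist": [0,0,0],"slide": [0,0,0],"grip": 0.2}
    - {"twist": [0,0,0],"slide": [0,0,0],"grip": 0.2}

```text
time_s: 10.68
eef_pos: [521.1, 145.9, 107.5]
ee_rot: [[0.928, 0.372, 0.0], [0.372, -0.928, 0.0], [0.0, 0.0, -1.0]]
force: [0.4, -0.1, -0.7]
opening: 0.35
grip_force: 29.9
```

Request:
play_rows:
  deltas:
    - {"twist": [0,0,0],"slide": [0,0,0.001],"grip": 0.2}
    - {"twist": [0,0,0],"slide": [0,0,0],"grip": 0.4}
    - {"twist": [0,0,0],"slide": [0,0,0],"grip": 0.5}
    - {"twist": [0,0,0],"slide": [0,0,0],"grip": 0.55}
    - {"twist": [0,0,0],"slide": [0,0,0],"grip": 0.55}

```text
time_s: 11.3
eef_pos: [521.0, 145.9, 106.3]
ee_rot: [[0.928, 0.372, -0.0], [0.372, -0.928, -0.0], [-0.0, -0.0, -1.0]]
force: [0.1, 0.5, -0.5]
opening: 0.548
grip_force: 0.0
```

Request:
play_rows:
  deltas:
    - {"twist": [0,0,0],"slide": [0,0,-0.01],"grip": 0.55}
    - {"twist": [0,0,0],"slide": [0,0,-0.025],"grip": 0.55}
    - {"twist": [0,0,0],"slide": [0,0,-0.04],"grip": 0.55}
    - {"twist": [0,0,0],"slide": [0,0,-0.04],"grip": 0.6}
    - {"twist": [0,0,0],"slide": [0,0,-0.01],"grip": 0.7}

```text
time_s: 11.92
eef_pos: [522.8, 146.5, 234.6]
ee_rot: [[0.928, 0.372, 0.005], [0.372, -0.928, 0.002], [0.006, 0.0, -1.0]]
force: [-0.1, 0.6, -0.9]
opening: 0.673
grip_force: 0.0
```

Request:
play_rows:
  deltas:
    - {"twist": [0,0,0],"slide": [-0.02,0.025,0],"grip": 0.7}
    - {"twist": [0,0,0],"slide": [-0.03,0.038,0],"grip": 0.7}
    - {"twist": [0,0,0],"slide": [-0.03,0.038,0],"grip": 0.7}
    - {"twist": [0,0,0],"slide": [-0.03,0.038,0],"grip": 0.7}
    - {"twist": [0,0,0],"slide": [-0.03,0.038,0],"grip": 0.7}

```text
time_s: 12.55
eef_pos: [455.8, -71.8, 231.0]
ee_rot: [[0.928, 0.372, -0.001], [0.372, -0.928, 0.0], [-0.001, -0.0, -1.0]]
force: [1.4, -0.6, -0.1]
opening: 0.698
grip_force: 0.0
```

Request:
play_rows:
  deltas:
    - {"twist": [0,0,0],"slide": [-0.02,0.025,0.02],"grip": 0.7}
    - {"twist": [0,0,0],"slide": [-0.009,0.012,0.01],"grip": 0.7}
    - {"twist": [0,0,0],"slide": [0,0,0],"grip": 0.7}
    - {"twist": [0,0,0],"slide": [0,0,0],"grip": 0.7}

```text
time_s: 13.05
eef_pos: [444.6, -114.1, 201.6]
ee_rot: [[0.928, 0.374, 0.001], [0.374, -0.928, 0.001], [0.001, -0.0, -1.0]]
force: [1.0, 0.3, -0.1]
opening: 0.702
grip_force: 0.0
```

```bash
python3 look.py
```

```text
13.05 [ 444.6 -114.1  201.6] 0.7021421760155202 0.0 [ 1.   0.3 -0.1]
wrist [76.2 38.6] 2685 z151 [510.   79.2] z155 [510.   76.7]
wrist [ 7.8 87.4] 605 z151 [465.2 113.5] z155 [465.9 110.4]
wrist [324.4 244.9] 1870 z151 [ 443.9 -115. ] z155 [ 444.9 -114.6]
top [183.2 191.1] 358 z151 [583.3 172.9] z155 [582.8 171.7]
top [224.8 200.9] 379 z151 [569.6 108.2] z155 [569.1 107.3]
top [154.8 226.4] 358 z151 [528.  214.7] z155 [527.7 213.3]
top [198.8 232.3] 382 z151 [520.5 146.4] z155 [520.3 145.4]
top [244.4 240.8] 379 z151 [509.1  76.2] z155 [508.9  75.5]
top [212.5 272.6] 378 z151 [459.5 123.3] z155 [459.6 122.4]
side [429.8 146.9] 287 z151 [530.  209.9] z155 [532.8 206. ]
side [370.1 149.7] 276 z151 [462.3 118.8] z155 [465.4 115.3]
side [401.9 160.8] 294 z151 [522.7 141.6] z155 [525.5 138. ]
side [436.6 172. ] 324 z151 [584.6 167.6] z155 [587.  163.9]
side [370.4 174.3] 328 z151 [510.5  72.1] z155 [513.4  68.9]
side [406.7 184.1] 342 z151 [570.9 103.5] z155 [573.4 100.1]
side [264.4 206.1] 330 z151 [ 448.5 -121.1] z155 [ 451.7 -123.3]
```

Bottle 1 stands in the middle, with its cap at (520,146). The gripper is centred over bottle 2, so I'll go down and grip it.

Request:
play_rows:
  deltas:
    - {"twist": [0,0,0],"slide": [0,0.001,0.03],"grip": 0.7}
    - {"twist": [0,0,0],"slide": [0,0,0.03],"grip": 0.6}
    - {"twist": [0,0,0],"slide": [0,0,0.02],"grip": 0.6}
    - {"twist": [0,0,0],"slide": [0,0,0.012],"grip": 0.6}
    - {"twist": [0,0,0],"slide": [0,0,0.006],"grip": 0.6}

```text
time_s: 13.82
eef_pos: [444.4, -116.1, 103.2]
ee_rot: [[0.928, 0.372, 0.0], [0.372, -0.928, 0.0], [0.0, -0.0, -1.0]]
force: [0.5, 0.1, 0.7]
opening: 0.605
grip_force: 0.0
```

Request:
play_rows:
  deltas:
    - {"twist": [0,0,0],"slide": [0,0,0],"grip": 0.5}
    - {"twist": [0,0,0],"slide": [0,0,0],"grip": 0.4}
    - {"twist": [0,0,0],"slide": [0,0,0],"grip": 0.2}
    - {"twist": [0,0,0],"slide": [0,0,0],"grip": 0.2}
    - {"twist": [0,0,0],"slide": [0,0,0],"grip": 0.2}

```text
time_s: 14.45
eef_pos: [444.6, -116.6, 103.9]
ee_rot: [[0.928, 0.372, 0.001], [0.372, -0.928, -0.0], [0.001, 0.001, -1.0]]
force: [-0.5, 0.4, 6.1]
opening: 0.353
grip_force: 30.0
```

Request:
play_rows:
  deltas:
    - {"twist": [0,0,0],"slide": [0,0,-0.008],"grip": 0.2}
    - {"twist": [0,0,0],"slide": [0,0,-0.025],"grip": 0.2}
    - {"twist": [0,0,0],"slide": [0,0,-0.04],"grip": 0.2}
    - {"twist": [0,0,0],"slide": [0,0,-0.04],"grip": 0.2}
    - {"twist": [0,0,0],"slide": [0,0,-0.04],"grip": 0.2}

```text
time_s: 15.08
eef_pos: [443.2, -116.3, 257.6]
ee_rot: [[0.928, 0.372, -0.001], [0.372, -0.928, 0.0], [-0.001, -0.001, -1.0]]
force: [1.3, -0.1, -3.1]
opening: 0.351
grip_force: 30.0
```

Request:
play_rows:
  deltas:
    - {"twist": [0,0,0],"slide": [0.005,-0.01,-0.025],"grip": 0.2}
    - {"twist": [0,0,0],"slide": [0.01,-0.02,-0.01],"grip": 0.2}
    - {"twist": [0,0,0],"slide": [0.016,-0.033,0],"grip": 0.2}
    - {"twist": [0,0,0],"slide": [0.018,-0.037,0],"grip": 0.2}
    - {"twist": [0,0,0],"slide": [0.018,-0.037,0],"grip": 0.2}

```text
time_s: 15.7
eef_pos: [454.5, 36.6, 291.2]
ee_rot: [[0.929, 0.371, -0.001], [0.371, -0.929, -0.0], [-0.001, -0.0, -1.0]]
force: [0.6, 0.3, -2.9]
opening: 0.353
grip_force: 30.0
```

Request:
play_rows:
  deltas:
    - {"twist": [0,0,0],"slide": [0.018,-0.037,0],"grip": 0.2}
    - {"twist": [0,0,0],"slide": [0.018,-0.037,0],"grip": 0.2}
    - {"twist": [0,0,0],"slide": [0.015,-0.03,0],"grip": 0.2}
    - {"twist": [0,0,0],"slide": [0.01,-0.02,0],"grip": 0.2}
    - {"twist": [0,0,0],"slide": [0.006,-0.0125,0],"grip": 0.2}

```text
time_s: 16.32
eef_pos: [466.1, 188.1, 291.0]
ee_rot: [[0.928, 0.373, -0.001], [0.373, -0.928, -0.0], [-0.001, -0.0, -1.0]]
force: [0.1, -0.4, -2.6]
opening: 0.352
grip_force: 30.0
```

Request:
play_rows:
  deltas:
    - {"twist": [0,0,0],"slide": [0,0,0],"grip": 0.2}
    - {"twist": [0,0,0],"slide": [0,0,0],"grip": 0.2}

```text
time_s: 16.58
eef_pos: [466.7, 185.7, 291.3]
ee_rot: [[0.929, 0.37, -0.0], [0.37, -0.929, -0.001], [-0.001, 0.001, -1.0]]
force: [-0.5, -0.2, -3.2]
opening: 0.353
grip_force: 30.0
```

```bash
python3 look.py
```

```text
16.575 [466.7 185.7 291.3] 0.3530705959379126 29.95669662952423 [-0.5 -0.2 -3.2]
wrist [387.9 102.7] 1170 z151 [583.  171.5] z155 [582.5 171.9]
wrist [320.2 144.9] 965 z151 [528. 213.] z155 [528. 213.]
wrist [447.5 145.8] 1187 z151 [569.5 107. ] z155 [569.1 108.2]
wrist [385.4 180.4] 1077 z151 [520.7 146.1] z155 [520.9 146.9]
wrist [447.9 218.9] 1133 z151 [509.7  77.1] z155 [510.   78.6]
wrist [384.6 248.2] 847 z151 [461.7 120.7] z155 [462.5 121.7]
wrist [323.5 296.7] 4558 z151 [394.  156.4] z155 [395.6 157.1]
top [183.2 191.1] 357 z151 [583.3 172.9] z155 [582.8 171.7]
top [224.8 200.8] 368 z151 [569.8 108.1] z155 [569.3 107.3]
top [160.5 223.9] 112 z151 [532.1 206. ] z155 [531.8 204.6]
top [198.8 232.3] 372 z151 [520.4 146.4] z155 [520.2 145.4]
top [244.3 240.8] 375 z151 [509.   76.3] z155 [508.8  75.6]
top [212.1 272.9] 343 z151 [459.  123.9] z155 [459.  122.9]
side [412.7  52.8] 90 z151 [292.1 417.3] z155 [296.1 412.3]
side [430.1 146.7] 278 z151 [530.  210.6] z155 [532.8 206.7]
side [370.2 149.4] 256 z151 [461.8 119.4] z155 [464.9 116. ]
side [402.2 160.6] 276 z151 [522.7 142.3] z155 [525.5 138.7]
side [436.8 171.8] 309 z151 [584.5 168.3] z155 [587.  164.6]
side [370.5 174.1] 316 z151 [510.4  72.6] z155 [513.2  69.4]
side [406.9 184. ] 333 z151 [570.9 103.8] z155 [573.5 100.4]
```

Request:
play_rows:
  deltas:
    - {"twist": [0,0,0],"slide": [0.001,-0.001,0.01],"grip": 0.2}
    - {"twist": [0,0,0],"slide": [0,0,0.015],"grip": 0.2}
    - {"twist": [0,0,0],"slide": [0,0,0],"grip": 0.2}

```text
time_s: 17.1
eef_pos: [466.3, 187.8, 265.0]
ee_rot: [[0.928, 0.372, -0.003], [0.372, -0.928, -0.001], [-0.003, 0.0, -1.0]]
force: [-0.8, -0.3, -3.1]
opening: 0.35
grip_force: 30.0
```

Request:
play_rows:
  deltas:
    - {"twist": [0,0,0],"slide": [0.001,0,0.015],"grip": 0.2}
    - {"twist": [0,0,0],"slide": [0,0,0.02],"grip": 0.2}
    - {"twist": [0,0,0],"slide": [0,0,0.02],"grip": 0.2}
    - {"twist": [0,0,0],"slide": [0,0,0.02],"grip": 0.2}
    - {"twist": [0,0,0],"slide": [0,0,0.01],"grip": 0.2}

```text
time_s: 17.73
eef_pos: [467.7, 188.6, 180.1]
ee_rot: [[0.928, 0.372, -0.002], [0.372, -0.928, -0.001], [-0.002, 0.0, -1.0]]
force: [0.1, 0.2, -2.6]
opening: 0.349
grip_force: 30.0
```

Request:
play_rows:
  deltas:
    - {"twist": [0,0,0],"slide": [0,0,0.015],"grip": 0.2}
    - {"twist": [0,0,0],"slide": [0,0,0.02],"grip": 0.2}
    - {"twist": [0,0,0],"slide": [0,0,0.015],"grip": 0.2}
    - {"twist": [0,0,0],"slide": [0,0,0.01],"grip": 0.2}
    - {"twist": [0,0,0],"slide": [0,0,0.006],"grip": 0.2}

```text
time_s: 18.35
eef_pos: [468.4, 188.9, 115.0]
ee_rot: [[0.928, 0.372, -0.0], [0.372, -0.928, 0.0], [-0.0, -0.0, -1.0]]
force: [0.1, -0.0, -2.1]
opening: 0.351
grip_force: 30.0
```

Request:
play_rows:
  deltas:
    - {"twist": [0,0,0],"slide": [0,0,0.002],"grip": 0.2}
    - {"twist": [0,0,0],"slide": [0,0,0.001],"grip": 0.2}
    - {"twist": [0,0,0],"slide": [0,0,0],"grip": 0.2}
    - {"twist": [0,0,0],"slide": [0,0,0],"grip": 0.2}

```text
time_s: 18.85
eef_pos: [468.5, 188.9, 112.7]
ee_rot: [[0.928, 0.372, 0.001], [0.372, -0.928, 0.0], [0.001, 0.0, -1.0]]
force: [0.3, -0.1, -2.8]
opening: 0.349
grip_force: 30.0
```

Request:
play_rows:
  deltas:
    - {"twist": [0,0,0],"slide": [0,0,0.003],"grip": 0.2}
    - {"twist": [0,0,0],"slide": [0,0,0.002],"grip": 0.2}
    - {"twist": [0,0,0],"slide": [0,0,0],"grip": 0.2}
    - {"twist": [0,0,0],"slide": [0,0,0],"grip": 0.2}

```text
time_s: 19.35
eef_pos: [468.7, 189.2, 108.0]
ee_rot: [[0.928, 0.372, 0.001], [0.372, -0.928, 0.0], [0.001, -0.0, -1.0]]
force: [-1.1, 0.4, 5.5]
opening: 0.35
grip_force: 30.0
```

Contact shows at the expected height, so I'll release.

Request:
play_rows:
  deltas:
    - {"twist": [0,0,0],"slide": [0,0,0],"grip": 0.4}
    - {"twist": [0,0,0],"slide": [0,0,0],"grip": 0.5}
    - {"twist": [0,0,0],"slide": [0,0,0],"grip": 0.55}
    - {"twist": [0,0,0],"slide": [0,0,0],"grip": 0.55}

```text
time_s: 19.85
eef_pos: [468.3, 188.9, 107.3]
ee_rot: [[0.928, 0.372, -0.0], [0.372, -0.928, -0.0], [-0.0, -0.0, -1.0]]
force: [-0.9, 0.2, -0.2]
opening: 0.55
grip_force: 0.0
```

Request:
play_rows:
  deltas:
    - {"twist": [0,0,0],"slide": [0,0,-0.01],"grip": 0.55}
    - {"twist": [0,0,0],"slide": [0,0,-0.025],"grip": 0.55}
    - {"twist": [0,0,0],"slide": [0,0,-0.04],"grip": 0.55}
    - {"twist": [0,0,0],"slide": [0,0,-0.04],"grip": 0.55}
    - {"twist": [0,0,0],"slide": [0,0,-0.02],"grip": 0.6}

```text
time_s: 20.48
eef_pos: [469.3, 189.4, 245.4]
ee_rot: [[0.928, 0.372, 0.004], [0.372, -0.928, 0.002], [0.004, -0.0, -1.0]]
force: [-0.6, 0.8, -0.7]
opening: 0.593
grip_force: 0.0
```

Request:
play_rows:
  deltas:
    - {"twist": [0,0,0],"slide": [-0.03,0.04,0],"grip": 0.6}
    - {"twist": [0,0,0],"slide": [-0.03,0.04,0],"grip": 0.6}
    - {"twist": [0,0,0],"slide": [-0.01,0.04,0],"grip": 0.6}
    - {"twist": [0,0,0],"slide": [0,0.04,0],"grip": 0.6}
    - {"twist": [0,0,0],"slide": [0,0.03,0],"grip": 0.6}

```text
time_s: 21.1
eef_pos: [474.4, -15.4, 243.3]
ee_rot: [[0.929, 0.37, 0.001], [0.37, -0.929, -0.0], [0.001, 0.001, -1.0]]
force: [0.1, 0.7, -0.4]
opening: 0.598
grip_force: 0.0
```

```bash
python3 look.py | grep -v wrist; python3 - <<'E'
from h import *
b=np.load('pics/l_top.npy')[:,:,::-1];c=np.load('pics/l_side.npy')[:,:,::-1]
cv2.imwrite('pics/w6.png',np.hstack([cv2.resize(b[150:330,120:360],(400,300)),cv2.resize(c[100:280,300:540],(400,300))]))
E
```

```text
21.1 [474.4 -15.4 243.3] 0.5978685846338919 0.0 [ 0.1  0.7 -0.4]
top [149.4 225.4] 144 z151 [529.4 223. ] z155 [529.1 221.6]
side [397.5 135.9] 270 z151 [468.  186.4] z155 [471.1 182.6]
side [429.9 146.9] 288 z151 [530.1 209.9] z155 [532.8 206. ]
side [370.2 149.6] 273 z151 [462.3 118.9] z155 [465.4 115.5]
side [401.7 160.5] 307 z151 [521.8 141.9] z155 [524.6 138.3]
side [436.8 171.9] 318 z151 [584.8 168. ] z155 [587.2 164.3]
side [370.4 174.1] 322 z151 [510.3  72.5] z155 [513.2  69.3]
side [406.8 184. ] 337 z151 [570.7 103.8] z155 [573.2 100.5]
```

View pics/w6.png

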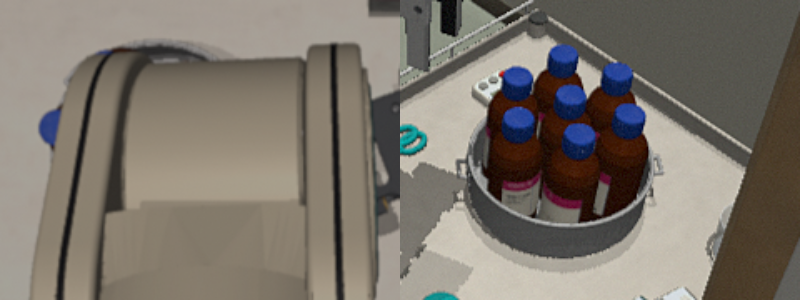

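All seven stand upright in a regular pattern. The ring bottle's cap is at (468,187) and the middle one's at about (521,145). The arm is clear.

Request:
play_rows:
  deltas:
    - {"twist": [0,0,0],"slide": [0,0,0],"grip": 0.6}
    - {"twist": [0,0,0],"slide": [0,0,0],"grip": 0.6}
    - {"twist": [0,0,0],"slide": [0,0,0],"grip": 0.6}
    - {"twist": [0,0,0],"slide": [0,0,0],"grip": 0.6}

```text
time_s: 21.75
eef_pos: [473.8, -13.1, 242.4]
ee_rot: [[0.928, 0.372, -0.0], [0.372, -0.928, 0.0], [0.0, -0.0, -1.0]]
force: [-0.4, -0.3, -0.1]
opening: 0.599
grip_force: 0.0
```

```bash
python3 -c "
from bench import r
print(r.close_job())"
```

```text
the job is handed in; nothing more can be done
None
```

Both bottles stand upright on the tub floor, one in the middle and one in the ring gap, and the job was handed in at about 22 s (no verdict was returned).

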